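# Close the sample tub and start the shaker

### The arm

A 6-joint arm with a two-finger parallel gripper is mounted at the origin on the work surface. World frame = base frame: x ahead of the robot, y to its left, z up, the work surface at z = 0. Lengths are in mm, angles in degrees, forces in N, time in s.
With the tool pointing down it reaches from about 350 to 850 mm from the base axis. Payload 8.1 kg.
Tool frame: the origin (TCP) lies at the centre of the arm's flange, where the gripper is bolted on; the fingertips stand 173 mm ahead of it and the grasp point (between the pads) lies 155 mm ahead of it; z points along the fingers, y is the line along which they close (so a half turn about z gives the same grasp; the last joint's range is limited). The gripper opens to 85 mm and grips with 20 to 120 N. Pads are 22 mm wide; open, the fingers measure 114 mm over their backs; the gripper's body (76 mm by 85 mm) begins 54 mm behind the grasp point. The pads swing forward as they close: fully open they stand 13 mm farther back than shut.
Start: joints at [-80.753, 7.471, 85.268, -0, 87.261, -4.893], TCP at [146.602, -581.82, 404.692] pointing down, gripper open.
Joint ranges: [-169.43, 169.43], [-51.17, 129.36], [1.28, 143.12], [-76.62, 256.62], [0, 156.53], [-152.29, 152.29]. Speed limits (degrees/s): [136.94, 136.94, 159.86, 180, 180, 180].

### API

Orientations are given as [roll, pitch, yaw] about the fixed x, y, z axes, in that order (R = Rz(yaw) Ry(pitch) Rx(roll)).
In Python, from bench import * gives the robot as it stands.
- The arm moves only by the shell command python3 -m jog 'ROWS' [FORCE]. ROWS is text: rows parted by semicolons, each of 7 numbers parted by spaces: the shift along the tool's x, y, z scaled (see below), then the turn, a rotation vector about the tool's x, y, z scaled (see below), then the closure, from -1 (fully open) to 1 (shut). In form: tx ty tz wx wy wz hand; .... A call has 1 to 5 rows; each row shifts and turns the commanded pose from where the row before left it, along the tool's axes as they then stand; what a row does not reach is not made up. The controller multiplies each number of a shift by 0.1 m and each number of a turn by 60 degrees. A row lasts 1/8 s, in which the tool goes at most 62.5 mm and 10.7 degrees, less where a joint would pass 70% of its speed; a pose out of reach is approached as far as the arm can. A call with a number of a shift or a turn outside -1 to 1 is refused whole. A call with a gripper value outside its range is refused whole. The fingers move at their own pace and stop on an object; FORCE is the grip in N (left out, the last holds). Time passes only in rows, so rows that do not move let the fingers close. It gives the time, the measured TCP pose, the force, the opening and the grip force at its end, in the units of the state.
- sense(): the state, without advancing time (a new reading comes with each control period).
- snapshot(name): name is "side" or "top"; returns a dict with "img" (480x640x3 uint8, red, green, blue), "fx", "fy", "cx", "cy" (pixels), "extrinsics" (4x4, takes a point from camera to world coordinates). Camera axes: x right, y down, z forward; pixel columns grow to the right and rows downward; lengths in mm; the calibration is good to about 2 mm. A picture is of the moment at which its call begins. There is no depth.
- hand_in(): hands the job in; it is judged then, once.
The state is a dict: "time": time; "joint_pos": joint angles; "qd": joint speeds; "joint_efforts": joint torques, N m; "tool_pos": TCP position; "tcp_rot": TCP orientation; "ft_force": force on the tool from outside, world axes, zero at the start; "wrist_torque": the same for the moment, N m; "finger_gap": finger opening in mm; "grip_force": force on a finger pad.
Only numpy, scipy, OpenCV 4.12 (cv2) and the standard library are available. Lean on these libraries where they do the work, as an engineer would, in place of code of your own. Each camera call takes 0.05 s, during which the arm holds its last target. There are 200 camera calls.

### The job

Take the blue lid from the sloping rack, put it on the white tub on the shaker and press it down until it is fully seated and level on the rim all round. Then press the green key fully down, so that the latched red key pops up and the shaker runs. Leave the red lid, the blue and white keys and everything else on the bench as they are.

Things in the scene. Friction and masses are not known exactly. Their poses are not given: they have to be found in the camera images.
- blue_lid_handle (a point): Centre of the blue lid's bar handle (42 mm long = x, 20 wide = y, 40 tall = z, out of the lid's top): 20 mm above the disc's top, 28 mm above the disc's underside, which seats on the tub's rim. At the start the lid leans 35 degrees from level, its top turned up and towards the robot, handle length running up the slope: pinch it across y with the tool tilted about 35 degrees.
- red_lid_handle (a point): Centre of the handle of the red lid, to be left alone: same size, lean and axes as the blue one, in the rack's other place, 136 mm beside it.
- rack: Fixed lid rack, 280 mm wide (its y), grey board sloping up away from the robot at 35 degrees. Origin on the bench under the board's centre; lids at y = +68 and -68 mm. A glass shelf, x +18 to +118 mm, underside 242 mm above the bench, stock on it up to 310 mm, hangs over the lids' upper halves: a vertical tool over a handle would hit it.
- tub_rim (a point): Centre of the white tub's open mouth at its hard rim, z up: 92 mm outside, 84 inside, about 148 mm above the bench, fixed. A black gasket stands 6 mm proud: a loose lid rests on it, 6 mm too high. Pressed at its middle with 13 to 20 N, at 20 mm/s or less, the gasket yields and stays down until the disc meets the rim (handle centre 28 mm above this point). Off-centre it goes down crooked.
- shaker: Fixed white orbital shaker with a blue band, 200 mm (its x) by 310 mm (its y), deck 70 mm above the bench; origin on the bench under its centre. Tub clamped at about y -67 mm, 78 mm tall; black panel with 4 keys, 24 mm square, at the +y end: green (x -62, y +120 mm), red (-16, +120), blue (-62, +74), white (-16, +74).
- green_key_top (a point): Centre of the top face of the green run key, 24 mm square, pressed straight down; 84 mm above the bench when up, 76 mm when latched.
- green_key (a joint): Travel of the green key in m: 0 up (as at the start), 0.008 fully down and latched. About 3 N of friction, no spring: it stays where it is left. Interlocked with the red key.
- red_key (a joint): How far the red stop key has popped up, in m: 0 latched down (as at the start), 0.008 fully up. It rises exactly as the green key goes down.
- blue_key (a joint): Travel of the blue key in m: 0 up (as at the start), 0.008 down. It is interlocked with the white key in the same way. Not to be pressed.
- vial_mid (a point): Small loose amber vial with a black cap, 26 mm across, 55 mm tall, on the shaker's deck between tub and keys; this point is half-way up. Leave alone.
- pipette_tube_mid (a point): Tall loose white tube stand with glass pipettes, 66 mm across at the foot, tube 220 mm tall, pipettes to 310 mm above the bench, standing between shaker and rack; this point is on its axis 110 mm above its foot. Leave alone: carry the lid over it or in front of it.
- beaker: Loose glass beaker, 72 mm across, 90 mm tall, in front of the robot; origin at its foot. Leave alone.
- reagent_bottle: Loose white bottle with a red cap, 64 mm across, 140 mm tall, at the back; origin at its foot. Leave alone.
- phone: Loose black phone lying flat, 75 x 150 x 9 mm, at the back; origin under its centre. Leave alone.
- pipettor: Loose white pipettor lying on the bench, 240 mm long, 21 mm high, near the robot's left; origin under its middle. Leave alone.
- pen: Loose blue pen lying on a data sheet, 135 mm long, 10 mm high, near the robot's right; origin under its middle. Leave alone.
- blue_lid: Blue lid to be used, about 80 g: round disc 100 mm across, 8 mm thick; underneath a tapered plug 10 mm deep (78 mm across, 70 at its foot); bar handle on top. Starts in one of the rack's two places (left or right varies), its lower edge on two pegs 19 mm tall. Origin at the centre of the disc's underside, axes as the handle's.
Not all that is in view belongs to the job. Several things have the shape of the blue_lid; the one meant has the colours described above.

How it is judged:
By the outcome, as a careful person would: the job done as asked, in the order asked, and still so for the second after the job is handed in, with the robot touching nothing.
It also fails if it takes over 64 s, if anything falls off the work surface, if the arm or the gripper's body presses on something with over 40 N, if the wrist force passes 120 N, or if a joint passes its speed limit or range.

## Working session

There is one attempt and no reset: what is moved stays moved. The work goes in short steps, Python scripts to look and compute and a shell command to move; the robot and the scene stay as the last step left them, time stands still between calls to the robot, and variables do not carry over. Pictures are saved under pics/ and viewed, at most 10 in all, crops included, and the job is handed in when it is done.

```bash
mkdir -p pics; ls
python3 - <<'E'
from bench import *
import cv2,numpy as np
np.set_printoptions(suppress=True,precision=3)
for n in("side","top"):
    s=snapshot(n); cv2.imwrite(f"pics/{n}0.png",s["img"][:,:,::-1]); np.savez(f"{n}0.npz",**s)
    print(n,s["fx"],s["fy"],s["cx"],s["cy"]);print(np.array(s["extrinsics"]))
print(sense())
E
```

```text
pics
side 439.5782430998326 439.5782430998326 315.80763690935123 234.3170022202132
[[ -0.983  -0.127   0.132 406.797]
 [ -0.183   0.674  -0.716 584.896]
 [  0.001  -0.728  -0.686 713.298]
 [  0.      0.      0.      1.   ]]
top 476.20485496603203 476.20485496603203 322.2845000693363 244.94053897439755
[[   0.002   -0.992    0.124  403.087]
 [  -1.      -0.001    0.006  -70.248]
 [  -0.006   -0.124   -0.992 1257.329]
 [   0.       0.       0.       1.   ]]
{'time': 0.1, 'joint_pos': array([-80.752,   7.511,  85.323,  -0.001,  87.263,  -4.892]), 'qd': array([-0.03 , -0.049, -0.026,  0.008, -0.021, -0.067]), 'joint_efforts': array([  0.   , -57.095, -50.194,  -0.   ,   0.008,  -0.   ]), 'tool_pos': array([ 146.573, -581.607,  403.745]), 'tcp_rot': array([-179.903,   -0.007,   14.14 ]), 'ft_force': array([ 0.76 ,  0.089, -0.118]), 'wrist_torque': array([ 0.005,  0.02 , -0.004]), 'grip_force': 0.0, 'finger_gap': 85.3574188736567}
```

View pics/side0.png

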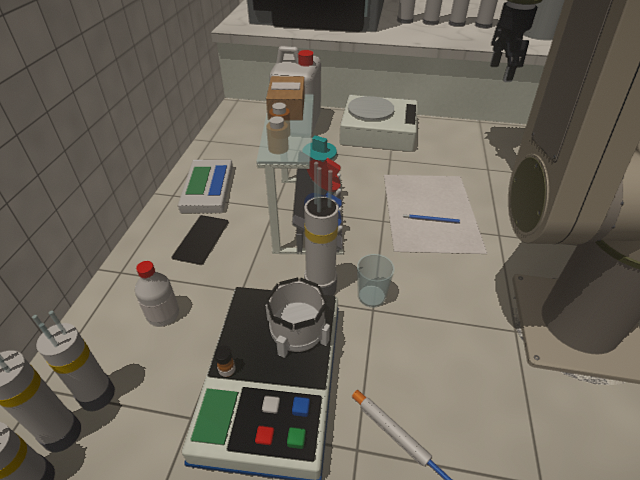

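View pics/top0.png

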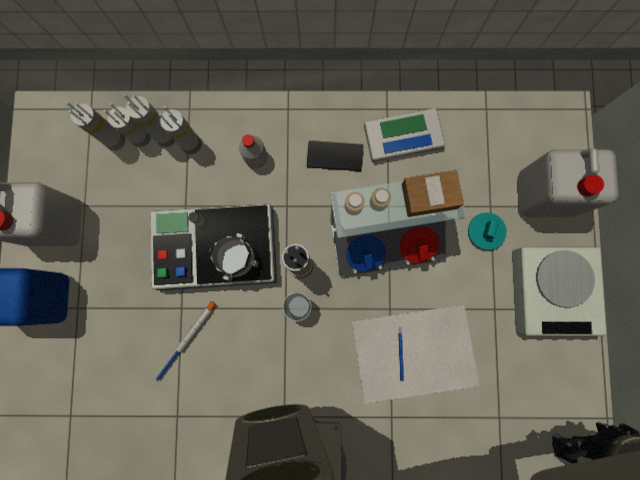

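The top view shows the rack: blue lid at (366,254), red lid at (420,245), and a loose teal lid at (488,231). The shaker has its tub at (233,256) and its green key at (161,272). The one meant is the blue lid, in the rack's +y place. I'll confirm it in a crop.

```bash
cat > h.py <<'E'
import numpy as np,cv2
from scipy.spatial.transform import Rotation as Ro
np.set_printoptions(suppress=True,precision=2)
def ray(s,p):
    E=np.array(s["extrinsics"]);d=E[:3,:3]@[(p[0]-s["cx"])/s["fx"],(p[1]-s["cy"])/s["fy"],1]
    return E[:3,3],d
def plane(s,p,z):
    o,d=ray(s,p);return o+d*(z-o[2])/d[2]
def proj(s,P):
    E=np.array(s["extrinsics"]);c=E[:3,:3].T@(np.array(P)-E[:3,3]);return np.array([s["cx"]+s["fx"]*c[0]/c[2],s["cy"]+s["fy"]*c[1]/c[2]])
def tri(a,p,b,q):
    o,d=ray(a,p);u,e=ray(b,q);t=np.linalg.lstsq(np.c_[d,-e],u-o,rcond=None)[0]
    A=o+d*t[0];B=u+e*t[1];return (A+B)/2,np.linalg.norm(A-B)
def blobs(s,h0,h1,S=110,V=40,box=(0,0,640,480),amin=15):
    H=cv2.cvtColor(s["img"],cv2.COLOR_RGB2HSV);m=cv2.inRange(H,(h0,S,V),(h1,255,255))
    M=np.zeros_like(m);x0,y0,x1,y1=box;M[y0:y1,x0:x1]=m[y0:y1,x0:x1]
    n,l,st,c=cv2.connectedComponentsWithStats(M)
    return [(c[i].round(2),st[i]) for i in range(1,n) if st[i][4]>=amin]
def load(n): return dict(np.load(n+".npz"))
E
python3 - <<'E'
from h import *
t=load("top0");s=load("side0")
for n,a,b in(("green",45,85),("red",0,8),("blue",105,130)):
    print(n,"top",blobs(t,a,b,box=(150,235,192,285)));print("  side",blobs(s,a,b,box=(245,390,320,455)))
print("lids blue",blobs(t,100,130,box=(335,230,395,280)),"red",blobs(t,0,8,box=(395,220,445,275)),blobs(t,172,180,box=(395,220,445,275)))
for nm,o,bx in(("rack",t,(330,215,450,285)),("tub",t,(150,200,280,295))):
    x0,y0,x1,y1=bx;c=cv2.resize(o["img"][y0:y1,x0:x1],None,fx=6 if nm=="rack" else 5,fy=6 if nm=="rack" else 5,interpolation=cv2.INTER_CUBIC)
    cv2.imwrite(f"pics/{nm}.png",c[:,:,::-1])
x=cv2.resize(s["img"][250:360,240:350],None,fx=5,fy=5,interpolation=cv2.INTER_CUBIC);cv2.imwrite("pics/tubs.png",x[:,:,::-1])
E
```

```text
green top [(array([161.5 , 272.41]), array([157, 268,  10,  10,  98], dtype=int32))]
  side [(array([295.57, 437.5 ]), array([287, 427,  19,  22, 327], dtype=int32))]
red top [(array([162.06, 254.36]), array([157, 249,  11,  11, 102], dtype=int32))]
  side [(array([264.11, 435.03]), array([255, 425,  19,  21, 315], dtype=int32))]
blue top [(array([179.54, 271.15]), array([175, 266,  10,  11, 101], dtype=int32))]
  side [(array([300.33, 406.16]), array([292, 397,  18,  20, 303], dtype=int32))]
lids blue [(array([365.56, 253.21]), array([ 346,  235,   40,   37, 1116], dtype=int32))] red [(array([418.99, 245.05]), array([399, 226,  41,  38, 916], dtype=int32))] [(array([433.06, 242.81]), array([431, 239,   5,   9,  16], dtype=int32)), (array([408.25, 245.62]), array([405, 242,   7,   8,  16], dtype=int32))]
```

View pics/rack.png

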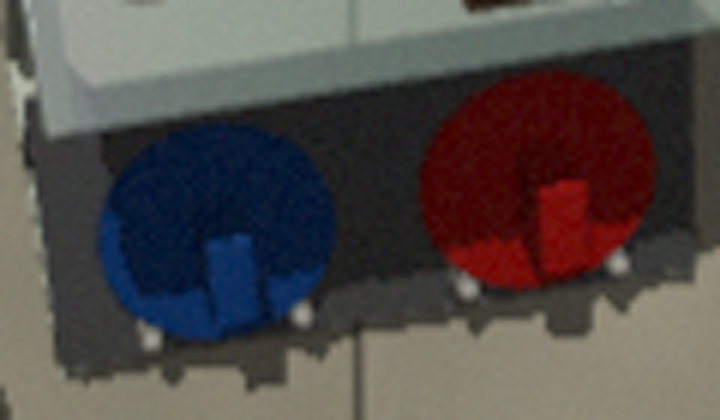

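View pics/tub.png

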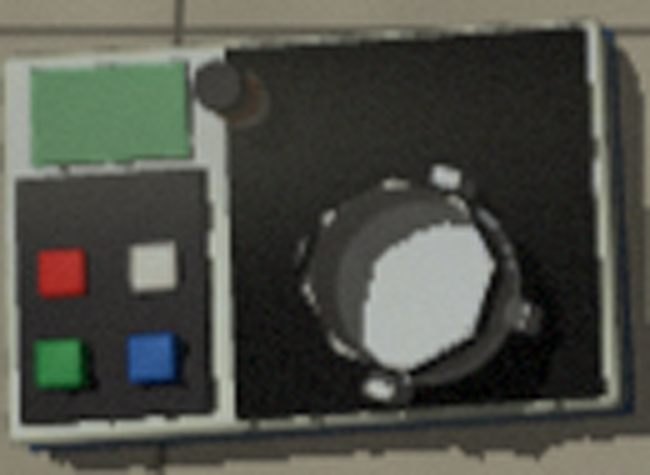

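View pics/tubs.png

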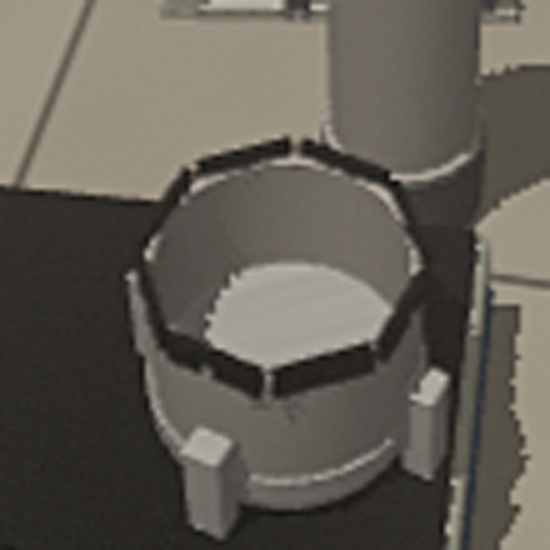

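The crop confirms the blue lid in the +y (left) place: its lit handle top spans about (364–373, 254–269) in the top view. The red lid beside it is the one to leave, and the teal lid is loose on the bench. Next: the side view of the lids, and triangulation.

Run:
```python
from h import *
from scipy.optimize import least_squares
t=load("top0");s=load("side0")
K={}
for n,a,b in(("green",(161.5,272.4),(295.6,437.5)),("red",(162.06,254.4),(264.1,435)),("blue",(179.5,271.15),(300.3,406.2))):
    K[n]=plane(t,a,82 if n!="red" else 75)
    print(n,tri(t,a,s,b),"plane top",K[n],"plane side",plane(s,b,82 if n!="red" else 75))
tp=np.array([(396,184),(328,217),(302,250),(309,292),(342,347),(491,217),(460,203)])/5+[150,200]
P=np.array([plane(t,p,151)[:2] for p in tp])
f=lambda P:least_squares(lambda v:np.hypot(*(P-v[:2]).T)-v[2],[*P.mean(0),45]).x
print("tub top",f(P))
sp=[((190,168),154),((295,138),154),((400,180),154),((185,362),148),((267,395),148),((378,360),148),((425,272),150),((140,262),150)]
Q=np.array([plane(s,np.array(p)/5+[240,250],z)[:2] for p,z in sp]);print("tub side",f(Q),Q)
g=K["green"][:2];b=K["blue"][:2];d=g-b;print("shaker yaw from keys",np.degrees(np.arctan2(-d[0],d[1])))
x=cv2.resize(s["img"][130:260,255:365],None,fx=4.5,fy=4.5,interpolation=cv2.INTER_CUBIC);x=np.clip(x*1.6,0,255).astype(np.uint8);cv2.imwrite("pics/racks.png",x[:,:,::-1]);print(x.shape)
```

```text
green (array([481.64, 337.34,  73.45]), np.float64(0.7344783379994303)) plane top [481.44 334.43  82.  ] plane side [480.28 340.63  82.  ]
red (array([527.56, 339.95,  67.54]), np.float64(0.3367218420102565)) plane top [526.95 337.41  75.  ] plane side [526.   342.78  75.  ]
blue (array([484.56, 291.98,  75.19]), np.float64(1.0021826839400039)) plane top [484.59 289.94  82.  ] plane side [483.24 295.09  82.  ]
tub top [517.82 150.6   45.29]
tub side [516.55 159.18  47.7 ] [[554.51 130.07]
 [523.07 110.81]
 [485.18 122.31]
 [538.48 201.41]
 [510.91 208.56]
 [479.97 189.68]
 [471.16 155.04]
 [561.71 167.96]]
shaker yaw from keys 4.0538864112052515
(585, 495, 3)
```

View pics/racks.png

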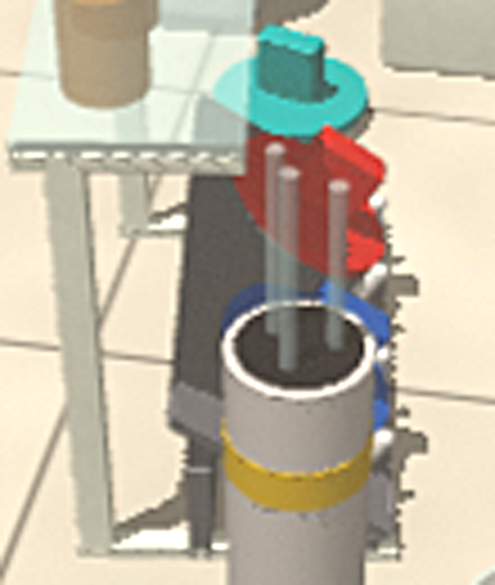

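The side crop shows the blue handle's top face edges at about side px (328,194) and (342,203), and the red handle's at (328,159) and (341,167). I'll triangulate these and check the calibration bias with bench-level points.

Run:
```python
from h import *
t=load("top0");s=load("side0")
for a,b in(((468,307),(387,176)),((479,387),(450,178)),((364,402),(483,249)),((354,320),(395,247)),((310,141),(201,216)),((308,168),(174,256))):
    print("z0",plane(t,a,0)[:2],plane(s,b,0)[:2],tri(t,a,s,b))
r={}
for n,a,b in(("blueU",(368.5,254.5),(327.7,193.8)),("blueL",(369.2,269.2),(341.7,203.3)),("redU",(423.7,245.2),(327.9,159.3)),("redL",(424.2,260.8),(340.6,167.3))):
    r[n]=tri(t,a,s,b);print(n,r[n])
for n in("blue","red"):
    U,L=r[n+"U"][0],r[n+"L"][0];d=U-L;print(n,"len",np.linalg.norm(d),"slope",np.degrees(np.arctan2(d[2],np.hypot(*d[:2]))),"yaw",np.degrees(np.arctan2(d[1],d[0])),"mid",(U+L)/2)
d=r["blueU"][0]-r["redU"][0];d+=r["blueL"][0]-r["redL"][0];d/=2;print("blue-red",d,np.linalg.norm(d),"yaw",np.degrees(np.arctan2(-d[0],d[1])))
# shelf front edge in top: crop (45,135)->(690,40) bottom line
for p in((45,135),(690,35)):
    print("shelf",plane(t,np.array(p)/6+[330,215],242))
```

```text
z0 [ 397.47 -443.96] [ 394.67 -425.71] (array([ 395.9 , -448.78,  -16.27]), np.float64(3.004999823297448))
z0 [ 194.39 -464.71] [ 224.35 -448.36] (array([ 206.47, -469.36,  -13.29]), np.float64(28.296850099805006))
z0 [ 156.39 -170.05] [ 159.78 -181.77] (array([ 161.19, -169.47,   11.56]), np.float64(5.020856835699057))
z0 [ 363.33 -145.88] [ 357.97 -151.11] (array([ 360.93, -145.46,    5.5 ]), np.float64(5.165140665194344))
z0 [847.17 -28.72] [ 835.7  -171.71] (array([780.54, -37.42, 129.33]), np.float64(40.39110941784657))
z0 [771.17 -23.66] [844.57 -30.56] (array([796.23, -13.8 ,  22.54]), np.float64(64.19540427221527))
blueU (array([ 522.11, -175.24,  112.36]), np.float64(2.43859878715149))
blueL (array([ 489.38, -178.83,   87.2 ]), np.float64(0.514584418639645))
redU (array([ 544.35, -308.97,  112.59]), np.float64(3.4514067118838354))
redL (array([ 510.75, -313.88,   89.78]), np.float64(0.90952248776069))
blue len 41.44360472417229 slope 37.38500833153801 yaw 6.249431867817545 mid [ 505.75 -177.04   99.78]
red len 40.90691002797449 slope 33.895728983414195 yaw 8.313990871366833 mid [ 527.55 -311.42  101.18]
blue-red [-21.8  134.39  -1.4 ] 136.14914790947591 yaw 9.214742234141962
shelf [546.44 -96.97 242.  ]
shelf [ 582.98 -329.14  242.  ]
```

```bash
cat >> h.py <<'E'
def Rsense(st): return Ro.from_euler("xyz",st["tcp_rot"],degrees=True).as_matrix()
def Rt(yaw,tilt):  # tool pointing down, x ahead at yaw, fingers tilted forward
    return (Ro.from_euler("z",yaw,degrees=True)*Ro.from_euler("x",180,degrees=True)*Ro.from_euler("y",tilt,degrees=True)).as_matrix()
def plan(st,P,R):
    R0=Rsense(st);w=np.degrees(Ro.from_matrix(R0.T@R).as_rotvec())/60;d=np.array(P)-st["tool_pos"]
    print("turn",w.round(4),"mag rows",np.linalg.norm(w)/.178);print("shift after turn",(R.T@d/100).round(3),"before",(R0.T@d/100).round(3),"rows",np.linalg.norm(d)/62.5)
H=np.array([517.1,-175.2,83.4]);YAW=9.2
E
python3 - <<'E'
from h import *
from bench import *
t=load("top0");s=load("side0")
print("tube",tri(t,(296,252),s,(321,207)),"top@220",plane(t,(296,252),220))
R=Rt(YAW,35);n=-R[:,2];print(R)
print("check disc centre px top",proj(t,H-20*n),"handle top",proj(t,H+20*n))
plan(sense(),H+(155+100)*n,R)
E
```

```text
tube (array([512.46,  -6.63, 214.69]), np.float64(10.936621857222944)) top@220 [517.37  -6.53 220.  ]
[[ 0.81  0.16  0.57]
 [ 0.13 -0.99  0.09]
 [ 0.57  0.   -0.82]]
check disc centre px top [366.13 254.37] handle top [368.87 262.21]
turn [-0.03  0.58  0.08] mag rows 3.308324279376299
shift after turn [ 1.69 -3.42  2.54] before [ 3.13 -3.16  1.12] rows 7.3368707891767775
```

```bash
python3 -m jog '0 0 0 -.0075 .145 .02 -1; 0 0 0 -.0075 .145 .02 -1; 0 0 0 -.0075 .145 .02 -1; 0 0 0 -.0075 .145 .02 -1; .211 -.4275 .3175 0 0 0 -1' && python3 -m jog '.211 -.4275 .3175 0 0 0 -1; .211 -.4275 .3175 0 0 0 -1; .211 -.4275 .3175 0 0 0 -1; .211 -.4275 .3175 0 0 0 -1; .211 -.4275 .3175 0 0 0 -1' && python3 -m jog '.211 -.4275 .3175 0 0 0 -1; .211 -.4275 .3175 0 0 0 -1; 0 0 0 0 0 0 -1'
python3 - <<'E'
from h import *
from bench import *
st=sense();R=Rt(YAW,35);plan(st,H-(155+100)*R[:,2],R)
t=snapshot("top");x=np.hstack([cv2.resize(t["img"][200:350,320:470],(480,480),interpolation=cv2.INTER_CUBIC)]);cv2.imwrite("pics/pre.png",x[:,:,::-1])
np.savez("top1.npz",**t)
print(proj(t,st["tool_pos"]+155*Rsense(st)[:,2]))
E
```

```text
time: 0.72
tool_pos: [172.9, -535.7, 388.8]
tcp_rot: [179.8, -35.0, 8.9]
ft_force: [1.1, 1.3, 1.1]
finger_gap: 85.2
grip_force: 0.0
time: 1.35
tool_pos: [316.6, -293.7, 318.6]
tcp_rot: [179.7, -34.8, 9.2]
ft_force: [0.6, 0.2, 0.2]
finger_gap: 85.3
grip_force: 0.0
time: 1.72
tool_pos: [373.4, -195.7, 289.1]
tcp_rot: [179.9, -34.8, 9.6]
ft_force: [-0.5, -0.9, -0.0]
finger_gap: 85.5
grip_force: 0.0
turn [-0.    0.    0.01] mag rows 0.039524670180030176
shift after turn [ 0.01  0.03 -0.03] before [ 0.01  0.03 -0.03] rows 0.07041057172105158
[373.4  279.44]
```

View pics/pre.png

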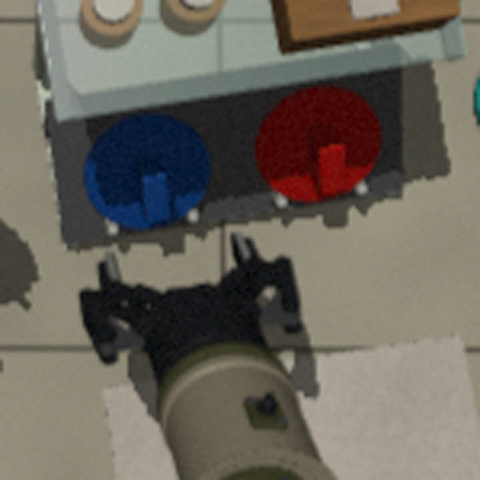

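The crop shows both fingertips at top px (354,282) and (395,275). Their midpoint is within about 1 px of the predicted point and lined up with the handle. Advancing along the tool axis, then gripping.

```bash
python3 -m jog '.01 .01 .23 0 0 .01 -1; 0 0 .23 0 0 0 -1; 0 0 .23 0 0 0 -1; 0 0 .22 0 0 0 -1; 0 0 0 0 0 0 -1' && python3 -m jog '0 0 0 0 0 0 1; 0 0 0 0 0 0 1; 0 0 0 0 0 0 1; 0 0 0 0 0 0 1; 0 0 0 0 0 0 1' 50 && python3 -m jog '0 0 0 0 0 0 1; 0 0 0 0 0 0 1; 0 0 0 0 0 0 1'
python3 - <<'E'
from h import *
from bench import *
st=sense();R=Rt(YAW,35);plan(st,H-(155+6)*R[:,2],R);print(st["wrist_torque"])
E
```

```text
time: 2.4
tool_pos: [424.4, -193.7, 215.6]
tcp_rot: [-179.8, -34.7, 8.4]
ft_force: [-0.1, -0.9, 0.3]
finger_gap: 85.4
grip_force: 0.0
time: 3.02
tool_pos: [425.5, -192.4, 217.9]
tcp_rot: [-179.9, -34.9, 8.6]
ft_force: [1.8, 5.4, 4.5]
finger_gap: 19.3
grip_force: 53.2
time: 3.4
tool_pos: [425.5, -192.4, 217.9]
tcp_rot: [-179.9, -34.9, 8.6]
ft_force: [0.2, 6.2, 5.1]
finger_gap: 19.3
grip_force: 53.4
turn [ 0.    0.   -0.01] mag rows 0.05044496760141429
shift after turn [-0.01 -0.02  0.03] before [-0.01 -0.02  0.03] rows 0.057376223674038135
[ 0.9  -0.31  0.57]
```

```bash
python3 -m jog '0 0 -.1 0 0 0 1; 0 0 -.2 0 0 0 1; 0 0 -.3 0 0 0 1; 0 0 -.4 0 0 0 1; 0 0 0 0 0 0 1'
python3 - <<'E'
from h import *
from bench import *
st=sense();print(st["ft_force"],st["wrist_torque"])
R=Rt(YAW,0)
plan(st,[430,-190,545],R)
for v in("top","side"):
  t=snapshot(v);np.savez(v+"2.npz",**t)
t=load("top2");a=cv2.resize(t["img"][200:350,310:460],(400,400),interpolation=cv2.INTER_CUBIC)
t=load("side2");b=cv2.resize(t["img"][110:260,270:420],(400,400),interpolation=cv2.INTER_CUBIC)
cv2.imwrite("pics/lift.png",np.hstack([a,b])[:,:,::-1])
E
```

```text
time: 4.03
tool_pos: [368.4, -202.5, 302.0]
tcp_rot: [179.7, -35.0, 8.7]
ft_force: [-0.4, -1.1, -1.1]
finger_gap: 19.4
grip_force: 52.9
[-0.4  -1.09 -1.15] [-0.06  0.38  0.02]
turn [ 0.01 -0.58 -0.01] mag rows 3.2792357410674757
shift after turn [ 0.63 -0.03 -2.43] before [ 1.91 -0.02 -1.63] rows 4.015724693195628
```

View pics/lift.png

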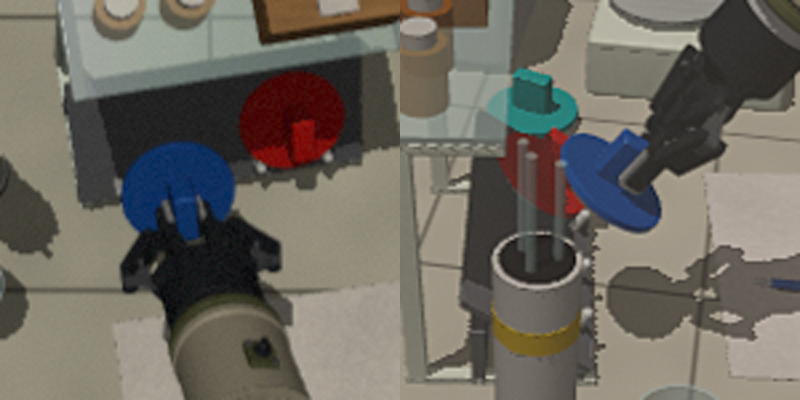

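The lid is held squarely, out of the rack, and the red lid has not moved (top view, right of it). Levelling the lid and raising it above the pipettes.

```bash
python3 -m jog '0 0 0 .003 -.145 -.003 1; 0 0 0 .003 -.145 -.003 1; 0 0 0 .003 -.145 -.003 1; 0 0 0 .003 -.145 -.003 1; 0 0 -.3 0 0 0 1' && python3 -m jog '.15 -.01 -.5 0 0 0 1; .15 -.01 -.5 0 0 0 1; .15 -.01 -.5 0 0 0 1; .15 -.01 -.5 0 0 0 1; 0 0 -.1 0 0 0 1'
python3 - <<'E'
from h import *
from bench import *
st=sense()
T=np.array([517.2,155]);plan(st,[T[0]-10,T[1],545],Rt(4,0)); plan(st,[T[0]-10,T[1],545],Rt(94,0)); print(st["joint_pos"])
E
```

```text
time: 4.75
tool_pos: [368.5, -200.3, 324.5]
tcp_rot: [-179.1, 0.5, 9.7]
ft_force: [0.0, -0.4, -1.4]
finger_gap: 19.1
grip_force: 52.7
time: 5.38
tool_pos: [429.0, -189.5, 541.0]
tcp_rot: [-179.6, -0.2, 9.6]
ft_force: [0.3, -0.0, -0.9]
finger_gap: 19.2
grip_force: 52.8
turn [-0.01 -0.    0.09] mag rows 0.528853600394609
shift after turn [ 1.02 -3.38 -0.04] before [ 1.35 -3.27 -0.01] rows 5.6527938610717445
turn [-0.   -0.01 -1.41] mag rows 7.9001192022992335
shift after turn [ 3.38  1.02 -0.04] before [ 1.35 -3.27 -0.01] rows 5.6527938610717445
[-30.29 -13.73  91.64   0.47 102.22  50.18]
```

```bash
python3 -m jog '.19 -.465 0 0 0 0 1; .19 -.465 0 0 0 0 1; .19 -.465 0 0 0 0 1; .19 -.465 0 0 0 0 1; .19 -.465 0 0 0 0 1' && python3 -m jog '.19 -.465 0 -.004 -.002 0 1; .19 -.465 0 0 0 0 1; 0 0 .5 0 0 0 1; 0 0 .4 0 0 0 1; 0 0 .3 0 0 0 1' && python3 -m jog '0 0 0 0 0 0 1; 0 0 0 0 0 0 1'
python3 - <<'E'
from h import *
from bench import *
st=sense();R=Rsense(st);print(st["ft_force"],R[:,2])
for v in("top","side"):
  t=snapshot(v);np.savez(v+"3.npz",**t)
t=load("top3");s=load("side3")
g=st["tool_pos"]+155*R[:,2];print("grasp",g,proj(t,g),proj(s,g))
for im in(t,s):
  p=proj(im,g-[0,0,28]);bx=[int(p[0]-60),int(p[1]-60),int(p[0]+60),int(p[1]+60)];print(p,[(c,b) for c,b in blobs(im,100,130,box=bx,amin=60)])
a=cv2.resize(t["img"][190:310,150:300],(500,400),interpolation=cv2.INTER_CUBIC)
b=cv2.resize(s["img"][190:370,210:360],(333,400),interpolation=cv2.INTER_CUBIC)[:,:300]
cv2.imwrite("pics/over.png",np.hstack([a,b])[:,:,::-1])
E
```

```text
time: 6.0
tool_pos: [483.0, 57.0, 538.3]
tcp_rot: [-179.4, 0.2, 9.5]
ft_force: [0.5, -1.1, -0.4]
finger_gap: 19.5
grip_force: 52.7
time: 6.62
tool_pos: [503.6, 154.1, 416.4]
tcp_rot: [-179.7, 0.4, 9.6]
ft_force: [0.2, -1.2, -0.5]
finger_gap: 19.4
grip_force: 52.8
time: 6.88
tool_pos: [504.6, 153.8, 422.0]
tcp_rot: [-179.7, 0.1, 9.5]
ft_force: [-0.7, -0.4, 0.5]
finger_gap: 18.9
grip_force: 52.7
[-0.65 -0.42  0.54] [-0.  0. -1.]
grasp [504.19 154.58 266.97] [217.63 255.72] [303.52 250.01]
[220.54 257.04] [(array([228.26, 237.3 ]), array([219, 231,  20,  15, 171], dtype=int32)), (array([233.25, 264.63]), array([224, 253,  20,  23, 270], dtype=int32)), (array([179.83, 271.41]), array([175, 266,  11,  11, 102], dtype=int32))]
[303.85 263.4 ] [(array([298.41, 268.31]), array([ 266,  239,   67,   53, 2231], dtype=int32))]
```

View pics/over.png

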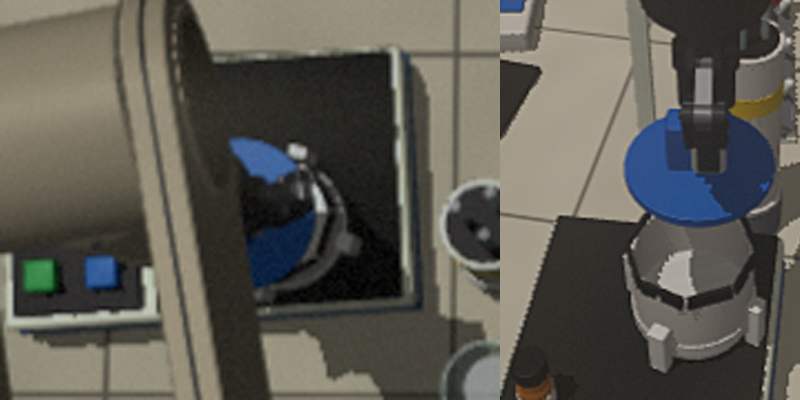

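The lid is level above the tub (side view: disc spans 266–334, tub rim 267–325). The grasp sits a few mm off the disc's centre along the handle, so I'll quantify that.

```bash
cat >> h.py <<'E'
from scipy.optimize import least_squares
def disc_fit(s,zt,box,g):
    # outer boundary of blue mask in side view: lower half belongs to underside edge, sides to the top edge; fit circle r=50
    H=cv2.cvtColor(s["img"],cv2.COLOR_RGB2HSV);m=cv2.inRange(H,(100,110,40),(130,255,255));M=np.zeros_like(m);x0,y0,x1,y1=box;M[y0:y1,x0:x1]=m[y0:y1,x0:x1]
    n,l,st,c=cv2.connectedComponentsWithStats(M);k=1+np.argmax(st[1:,4]);C=max(cv2.findContours((l==k).astype(np.uint8),0,1)[0],key=len)[:,0].astype(float)
    hull=cv2.convexHull(C.astype(np.float32))[:,0]
    def model(v):
        a=np.linspace(0,2*np.pi,180);pts=[proj(s,[v[0]+50*np.cos(q),v[1]+50*np.sin(q),z]) for z in(zt,zt-8) for q in a]
        return cv2.convexHull(np.array(pts,np.float32))
    f=lambda v:[cv2.pointPolygonTest(model(v),(float(p[0]),float(p[1])),True) for p in hull]
    r=least_squares(f,g,loss="soft_l1",diff_step=1e-3);return r.x,np.abs(r.fun).mean(),st[k]
E
python3 - <<'E'
from h import *
s=load("side3");t=load("top3")
for z in(235,239,243): print(z,disc_fit(s,z,(245,210,365,310),[508,154])[:2])
t0=load("top0");s0=load("side0")
print("tub centre top",plane(t0,(232,256.7),151),"side",plane(s0,(295.8,300.4),154))
E
```

```text
235 (array([512.3 , 149.23]), np.float64(0.48753148681054687))
239 (array([511.47, 152.46]), np.float64(0.6459254951455359))
243 (array([510.63, 155.67]), np.float64(0.8149256219264013))
tub centre top [513.76 147.22 151.  ] side [517.96 158.84 154.  ]
```

```bash
python3 -m jog '.055 0 .2 0 0 0 1; 0 0 .3 0 0 0 1; 0 0 .15 0 0 0 1; 0 0 0 0 0 0 1; 0 0 0 0 0 0 1'
python3 - <<'E'
from h import *
from bench import *
st=sense();R=Rsense(st);g=st["tool_pos"]+155*R[:,2];print("grasp",g,R[:,2])
t=snapshot("top");s=snapshot("side");np.savez("top4.npz",**t);np.savez("side4.npz",**s)
for d in(24,28,32): print(d,disc_fit(s,g[2]-d,(245,230,365,340),[516,154])[:2])
p=proj(t,g-[0,0,28]);bx=(int(p[0]-60),215,int(p[0]+60),300);print(p,blobs(t,100,130,box=bx,amin=40))
# tub silhouettes at several rows in side view: left/right edges via gradient, before lid
for nm,I in(("side0",load("side0")),):
    G=cv2.cvtColor(I["img"],cv2.COLOR_RGB2GRAY).astype(int)
    for y in(310,315,320,325,330): print(y,G[y,262:275],G[y,318:332])
E
```

```text
time: 7.6
tool_pos: [510.1, 155.0, 357.9]
tcp_rot: [-179.7, -0.0, 9.5]
ft_force: [-0.6, 0.8, -1.1]
finger_gap: 19.8
grip_force: 52.7
grasp [510.03 155.78 202.89] [-0.    0.01 -1.  ]
24 (array([516.1 , 158.08]), np.float64(0.863736177095915))
28 (array([516.85, 155.25]), np.float64(0.6752291611058341))
32 (array([517.61, 152.35]), np.float64(0.4996092226330751))
[226.19 257.28] [(array([234.31, 239.09]), array([227, 233,  17,  13, 138], dtype=int32)), (array([238.85, 264.06]), array([231, 254,  18,  21, 217], dtype=int32)), (array([179.82, 271.14]), array([175, 266,  11,  11, 103], dtype=int32))]
310 [ 46  45  42  35 106 120 102  58  37  51  70  75  76] [106  72  44  40  39  37  44  42  39  39  39  41  40  39]
315 [ 44  42  41  41  60 106 116 110  65  34  33  73 113] [39 36 35 52 75 80 55 38 38 39 40 39 43 39]
320 [ 43  43  43  40  38  62 100 108 102  93  89  53  31] [53 78 80 78 75 74 81 56 34 39 40 41 38 38]
325 [ 44  41  42  44  38  41  31 128 128 102  98 101 103] [ 81  79  77  69  86  84  98 162 173 174 185 124  41  32]
330 [ 40  41  41  42  43  40  36  31 125 139 109  97 100] [ 77  78  80  80  81 113 154 174 157 100  75  63  38  41]
```

Run:
```python
from h import *
s=load("side0");t=load("top0")
fr=np.array([267,395])/5+[240,250];bk=np.array([296,138])/5+[240,250]
A=plane(s,fr,148);B=plane(s,bk,154);print("side front/back",A,B,(A+B)/2,np.linalg.norm((A-B)[:2]))
L=plane(s,(266,309),148);Rr=plane(s,(325.2,305),148);print("side L/R",L,Rr,(L+Rr)/2)
# top-view: grey profile through the tub for left/right and up/down extremes
G=cv2.cvtColor(t["img"],cv2.COLOR_RGB2GRAY).astype(int)
for y in(248,252,256,260): print(y,G[y,206:220],G[y,246:260])
for x in(226,230,234,238): print(x,G[232:246,x],G[268:284,x])
```

```text
side front/back [510.91 208.56 148.  ] [522.74 110.75 154.  ] [516.82 159.65 151.  ] 98.52231530230257
side L/R [561.96 179.77 148.  ] [470.87 154.64 148.  ] [516.41 167.21 148.  ]
248 [33 33 32 46 71 43 27 43 52 51 51 54 52 57] [134  27  33  41  54  58  29  20  23  21  27  27  25  27]
252 [31 28 32 46 27 29 53 51 50 52 53 54 70 77] [176 166 131  36  36  63  84  41   8  15  14  14  21  24]
256 [25 24 28 28 46 83 61 48 49 52 53 63 72 73] [171 142  23  18  32  46  54  61  26  16  17  13  13  22]
260 [19 23 27 24 20 53 93 50 47 48 48 60 74 73] [94 20 26 45 46 60 75 71 63 54 28  4 13  3]
226 [42 42 40 39 74 76 59 57 57 58 68 75 74 73] [180 178 179 178 137  57  53  71 134 171 179 126  38  18  58  93]
230 [ 41  43  43  36 101  95  58  58  61  74  75  74  76  76] [178 177 181 180 172 142  85  61  65  49  48  46  39  21 101 107]
234 [38 43 41 40 35 44 55 55 67 75 74 77 75 78] [177 177 179 171 113  13  25  51  45  22  15   7  11  36  64  63]
238 [ 39 125 171 175 154  99  46  55  65  71  74  76  93 151] [177 140  72  16  32  49  47  55  40   9  14  12   4  47  70  66]
```

```bash
python3 -m jog '0 .025 0 .004 0 0 1; 0 0 0 0 0 0 1; 0 0 .02 0 0 0 1; 0 0 .02 0 0 0 1; 0 0 0 0 0 0 1' && python3 -m jog '0 0 .02 0 0 0 1; 0 0 .02 0 0 0 1; 0 0 0 0 0 0 1' && python3 -m jog '0 0 .02 0 0 0 1; 0 0 0 0 0 0 1'&& python3 -m jog '0 0 .01 0 0 0 1; 0 0 0 0 0 0 1'
```

```text
time: 8.32
tool_pos: [510.0, 152.5, 352.5]
tcp_rot: [-179.5, 0.1, 9.5]
ft_force: [-0.8, 0.7, -1.0]
finger_gap: 19.4
grip_force: 52.7
time: 8.7
tool_pos: [510.1, 152.6, 348.5]
tcp_rot: [-179.5, 0.1, 9.5]
ft_force: [-0.3, 0.5, -1.0]
finger_gap: 18.9
grip_force: 52.7
time: 8.95
tool_pos: [510.1, 152.6, 346.7]
tcp_rot: [-179.5, 0.1, 9.5]
ft_force: [0.4, -0.3, -0.0]
finger_gap: 19.2
grip_force: 52.7
time: 9.2
tool_pos: [510.1, 152.6, 345.8]
tcp_rot: [-179.5, 0.1, 9.5]
ft_force: [-0.8, 0.8, -0.7]
finger_gap: 19.4
grip_force: 52.7
```

```bash
python3 -m jog '0 0 0 -.008 0 0 1; 0 0 .01 0 0 0 1; 0 0 0 0 0 0 1' && python3 -m jog '0 0 .01 0 0 0 1; 0 0 0 0 0 0 1' && python3 -m jog '0 0 .01 0 0 0 1; 0 0 0 0 0 0 1'
```

```text
time: 9.57
tool_pos: [510.2, 152.6, 344.9]
tcp_rot: [-179.9, 0.1, 9.5]
ft_force: [0.4, -0.5, -0.6]
finger_gap: 19.3
grip_force: 52.7
time: 9.82
tool_pos: [510.2, 152.6, 343.9]
tcp_rot: [-179.9, 0.1, 9.5]
ft_force: [1.6, 1.0, -0.9]
finger_gap: 19.3
grip_force: 52.7
time: 10.07
tool_pos: [510.2, 152.6, 342.9]
tcp_rot: [-179.9, 0.1, 9.5]
ft_force: [1.7, 1.2, 0.2]
finger_gap: 19.1
grip_force: 52.7
```

Run:
```python
from h import *
from bench import *
st=sense();print(st["ft_force"],st["wrist_torque"],st["tcp_rot"],st["tool_pos"])
```

```text
[1.66 1.24 0.19] [ 0.13 -0.23  0.04] [-179.95    0.06    9.5 ] [510.21 152.63 342.91]
```

A light sideways force (+x, +y) suggests the plug is touching the near side of the mouth, so I'll nudge it that way.

```bash
python3 -m jog '.015 -.01 0 0 0 0 1; 0 0 0 0 0 0 1' && python3 -m jog '0 0 .01 0 0 0 1; 0 0 0 0 0 0 1' && python3 -m jog '0 0 .01 0 0 0 1; 0 0 0 0 0 0 1'
```

```text
time: 10.32
tool_pos: [511.4, 153.8, 342.7]
tcp_rot: [-180.0, 0.1, 9.5]
ft_force: [0.3, -0.5, -0.9]
finger_gap: 19.2
grip_force: 52.7
time: 10.58
tool_pos: [511.4, 153.8, 342.1]
tcp_rot: [-179.9, 0.1, 9.5]
ft_force: [-1.1, -0.4, 1.4]
finger_gap: 19.2
grip_force: 53.2
time: 10.82
tool_pos: [511.4, 153.8, 341.6]
tcp_rot: [-180.0, 0.1, 9.5]
ft_force: [-3.4, -0.1, 5.9]
finger_gap: 19.5
grip_force: 53.9
```

Run:
```python
from h import *
from bench import *
st=sense();print(st["ft_force"],st["wrist_torque"],st["tcp_rot"],st["tool_pos"])
```

```text
[-3.41 -0.07  5.9 ] [-0.1   0.68 -0.01] [-179.95    0.06    9.5 ] [511.43 153.81 341.64]
```

Contact is at the gasket's height and the lid sits about 5 mm below the grasp point. I'll ease the side load, release, raise and measure the lid.

```bash
python3 -m jog '-.007 0 -.005 0 0 0 1; 0 0 0 0 0 0 1; 0 0 0 0 0 0 -1; 0 0 0 0 0 0 -1; 0 0 0 0 0 0 -1' && python3 -m jog '0 0 0 0 0 0 -1; 0 0 -.2 0 0 0 -1; 0 0 -.5 0 0 0 -1; 0 0 -.3 0 0 0 -1; 0 0 0 0 0 0 1' && python3 -m jog '0 0 0 0 0 0 1; 0 0 0 0 0 0 1; 0 0 0 0 0 0 1; 0 0 0 0 0 0 1; 0 0 0 0 0 0 1'
python3 - <<'E'
from h import *
from bench import *
st=sense();R=Rsense(st);g=st["tool_pos"]+173*R[:,2];print("tip",g,R[:,0],st["finger_gap"],st["ft_force"])
t=snapshot("top");s=snapshot("side");np.savez("top5.npz",**t);np.savez("side5.npz",**s)
print(proj(s,g),proj(t,g))
for z in(160,162): print(disc_fit(s,z,(240,240,360,345),[517,154]))
a=cv2.resize(s["img"][210:330,240:360],(600,600),interpolation=cv2.INTER_CUBIC);cv2.imwrite("pics/on.png",a[:,:,::-1])
E
```

```text
time: 11.45
tool_pos: [510.7, 153.7, 341.1]
tcp_rot: [-180.0, 0.1, 9.5]
ft_force: [0.4, 0.4, 0.7]
finger_gap: 72.7
grip_force: 0.0
time: 12.08
tool_pos: [511.6, 153.8, 446.6]
tcp_rot: [-179.9, -0.4, 9.5]
ft_force: [-0.0, -0.5, -0.6]
finger_gap: 69.6
grip_force: 0.0
time: 12.7
tool_pos: [510.9, 153.6, 441.1]
tcp_rot: [-179.9, 0.1, 9.5]
ft_force: [0.0, -0.7, -0.8]
finger_gap: -0.1
grip_force: 0.0
tip [510.55 153.74 268.11] [ 0.99  0.16 -0.  ] -0.12822448534368552 [ 0.03 -0.67 -0.8 ]
[299.26 248.45] [218.   252.64]
(array([517.14, 154.95]), np.float64(0.6128668178561948), array([ 266,  274,   62,   52, 2516], dtype=int32))
(array([516.73, 156.43]), np.float64(0.7141148729398497), array([ 266,  274,   62,   52, 2516], dtype=int32))
```

View pics/on.png

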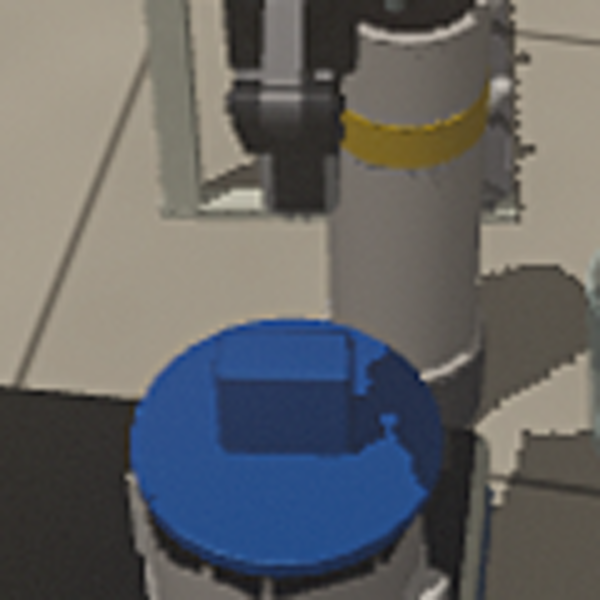

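The lid rests on the gasket, centred over the tub (disc 266–328 wide in side px, handle top at about (297,281)). Centre is about (517,155). Pressing with shut fingertips on the handle's centre.

```bash
python3 -m jog '.068 -.002 0 0 0 0 1; 0 0 .3 0 0 0 1; 0 0 .2 0 0 0 1; 0 0 .08 0 0 0 1; 0 0 0 0 0 0 1' && python3 -m jog '0 0 .02 0 0 0 1; 0 0 .01 0 0 0 1; 0 0 0 0 0 0 1'  && python3 -m jog '0 0 .01 0 0 0 1; 0 0 .01 0 0 0 1; 0 0 0 0 0 0 1'; python3 -c "
from h import *
from bench import *
st=sense();print(proj(load('side5'),[517.3,155.1,202]),plane(load('side5'),(296.8,281.2),202),st['tool_pos']+173*Rsense(st)[:,2],st['wrist_torque'])"
```

```text
time: 13.42
tool_pos: [517.4, 155.0, 382.9]
tcp_rot: [-179.9, 0.1, 9.5]
ft_force: [-0.5, 0.4, 0.4]
finger_gap: 0.1
grip_force: 0.0
time: 13.8
tool_pos: [517.6, 155.0, 380.8]
tcp_rot: [-179.9, 0.0, 9.5]
ft_force: [0.6, -0.2, 0.4]
finger_gap: 0.2
grip_force: 0.0
time: 14.18
tool_pos: [517.4, 155.0, 378.2]
tcp_rot: [-180.0, 0.1, 9.5]
ft_force: [0.3, 0.6, -0.5]
finger_gap: -0.1
grip_force: 0.0
[295.81 278.97] [514.86 159.2  202.  ] [517.14 155.08 205.2 ] [ 0.01 -0.04  0.01]
```

```bash
python3 -m jog '0 0 .01 0 0 0 1; 0 0 .01 0 0 0 1; 0 0 0 0 0 0 1' && python3 -m jog '0 0 .01 0 0 0 1; 0 0 0 0 0 0 1' && python3 -m jog '0 0 .007 0 0 0 1; 0 0 0 0 0 0 1'; python3 -c "
from bench import *
st=sense();print(st['ft_force'],st['wrist_torque'])"
```

```text
time: 14.55
tool_pos: [517.5, 155.0, 376.2]
tcp_rot: [-180.0, 0.1, 9.5]
ft_force: [0.3, -0.4, -0.9]
finger_gap: -0.3
grip_force: 0.0
time: 14.8
tool_pos: [517.5, 155.0, 375.3]
tcp_rot: [-180.0, 0.1, 9.5]
ft_force: [1.5, 0.1, -0.8]
finger_gap: 0.2
grip_force: 0.0
time: 15.05
tool_pos: [517.5, 155.0, 375.1]
tcp_rot: [-179.9, 0.0, 9.5]
ft_force: [-1.4, -0.4, 4.2]
finger_gap: -0.1
grip_force: 2.2
[-1.36774306 -0.37363939  4.16174713] [-0.00865595  0.18423875  0.02242408]
```

```bash
for i in 1; do python3 -m jog '0 0 .007 0 0 0 1; 0 0 0 0 0 0 1' && python3 -m jog '0 0 .007 0 0 0 1; 0 0 0 0 0 0 1' && python3 -m jog '0 0 .005 0 0 0 1; 0 0 0 0 0 0 1'; done | grep -E "tool_pos|ft_"
```

```text
tool_pos: [517.7, 155.0, 374.9]
ft_force: [-1.0, -0.3, 7.1]
tool_pos: [517.7, 155.0, 374.6]
ft_force: [-2.5, -0.4, 9.3]
tool_pos: [517.8, 155.0, 374.3]
ft_force: [-2.9, -1.0, 9.8]
```

```bash
(python3 -m jog '0 0 .007 0 0 0 1; 0 0 0 0 0 0 1' && python3 -m jog '0 0 .007 0 0 0 1; 0 0 0 0 0 0 1' && python3 -m jog '0 0 .006 0 0 0 1; 0 0 0 0 0 0 1' && python3 -m jog '0 0 .006 0 0 0 1; 0 0 0 0 0 0 1') | grep -E "tool_pos|ft_"; python3 -c "
from bench import *
st=sense();print(st['ft_force'],st['wrist_torque'])"
```

```text
tool_pos: [517.8, 155.0, 373.6]
ft_force: [-3.4, 0.1, 10.2]
tool_pos: [517.8, 155.0, 373.0]
ft_force: [-3.0, -1.5, 10.0]
tool_pos: [517.7, 155.1, 372.4]
ft_force: [-2.6, -0.8, 10.5]
tool_pos: [517.8, 155.1, 371.8]
ft_force: [-3.3, -1.3, 10.1]
[-3.29503859 -1.2847397  10.12277558] [-0.13130986  0.52609003  0.0361716 ]
```

```bash
cat >> h.py <<'E'
def ell(s,box=(240,240,360,345)):
    H=cv2.cvtColor(s["img"],cv2.COLOR_RGB2HSV);m=cv2.inRange(H,(100,110,30),(130,255,255));M=np.zeros_like(m);x0,y0,x1,y1=box;M[y0:y1,x0:x1]=m[y0:y1,x0:x1]
    C=max(cv2.findContours(M,0,1)[0],key=len)[:,0];C=C[C[:,1]>290]
    cols=[265+5*k for k in range(1,13)]
    return {x:int(C[C[:,0]==x][:,1].max()) for x in cols if (C[:,0]==x).any()}
E
python3 - <<'E'
from h import *
from bench import *
s=snapshot("side");np.savez("side6.npz",**s);a=ell(load("side5"));b=ell(s);print(a);print(b);print({k:b[k]-a[k] for k in a if k in b})
E
```

```text
{270: 312, 275: 318, 280: 321, 285: 323, 290: 324, 295: 325, 300: 324, 305: 323, 310: 322, 315: 319, 320: 315, 325: 309}
{270: 313, 275: 319, 280: 322, 285: 324, 290: 325, 295: 326, 300: 325, 305: 324, 310: 323, 315: 320, 320: 317, 325: 310}
{270: 1, 275: 1, 280: 1, 285: 1, 290: 1, 295: 1, 300: 1, 305: 1, 310: 1, 315: 1, 320: 2, 325: 1}
```

Going down evenly. Continuing.

```bash
(python3 -m jog '0 0 .007 0 0 0 1; 0 0 0 0 0 0 1' && python3 -m jog '0 0 .007 0 0 0 1; 0 0 0 0 0 0 1' && python3 -m jog '0 0 .006 0 0 0 1; 0 0 0 0 0 0 1' && python3 -m jog '0 0 .006 0 0 0 1; 0 0 0 0 0 0 1') | grep -E "tool_pos|ft_"; python3 -c "
from bench import *
from h import *
st=sense();print(st['ft_force'],st['wrist_torque'])
s=snapshot('side');a=ell(load('side5'));b=ell(s);print({k:b[k]-a[k] for k in a if k in b})"
```

```text
tool_pos: [517.8, 155.1, 371.1]
ft_force: [-2.5, 0.1, 10.2]
tool_pos: [517.8, 155.1, 370.4]
ft_force: [-3.2, -1.9, 10.8]
tool_pos: [517.8, 155.1, 369.8]
ft_force: [-2.5, -0.7, 10.0]
tool_pos: [517.7, 155.0, 369.6]
ft_force: [-5.5, -1.1, 13.1]
[-5.54 -1.1  13.06] [-0.24  0.95 -0.06]
{270: 2, 275: 2, 280: 2, 285: 2, 290: 2, 295: 2, 300: 2, 305: 2, 310: 2, 315: 2, 320: 2, 325: 2}
```

```bash
(python3 -m jog '-.003 0 .005 0 0 0 1; 0 0 0 0 0 0 1' && python3 -m jog '-.002 0 .004 0 0 0 1; 0 0 0 0 0 0 1; 0 0 0 0 0 0 1') | grep -E "tool_pos|ft_"; python3 -c "
from bench import *
from h import *
st=sense();print(st['ft_force'],st['wrist_torque'])
s=snapshot('side');a=ell(load('side5'));b=ell(s);print({k:b[k]-a[k] for k in a if k in b})"
```

```text
tool_pos: [517.5, 155.0, 369.5]
ft_force: [-5.2, -2.1, 15.7]
tool_pos: [517.4, 155.0, 369.5]
ft_force: [-6.7, -0.9, 17.3]
[-6.73 -0.93 17.27] [-0.34  1.05 -0.01]
{270: 2, 275: 2, 280: 2, 285: 2, 290: 2, 295: 2, 300: 2, 305: 3, 310: 2, 315: 2, 320: 2, 325: 2}
```

```bash
(python3 -m jog '0 0 -.02 0 0 0 1; 0 0 -.3 0 0 0 1; 0 0 -.3 0 0 0 1; 0 0 0 0 0 0 1; 0 0 0 0 0 0 1') | grep -E "tool_pos|ft_"
python3 - <<'E'
from bench import *
from h import *
s=snapshot('side');np.savez("side7.npz",**s);a=load("side5")
print("expected shift near",proj(s,[517,205,148])-proj(s,[517,205,154]),"far",proj(s,[517,105,156])-proj(s,[517,105,162]))
# sub-pixel blueness crossing, near edge (bottom) and far edge (top), per column
def edge(s,x,far):
    I=s["img"].astype(float);b=I[:,x-1:x+2,2].mean(1)-I[:,x-1:x+2,0].mean(1)
    b=np.convolve(b,[.25,.5,.25],"same");y0=264 if far else 300
    rng=range(264,285) if far else range(340,296,-1);d=1 if far else -1
    for y in rng:
        if b[y]>30: return y-d*(b[y]-30)/(b[y]-b[y-d])
for far in(0,1):
    for x in range(272,326,4): 
        u,v=edge(a,x,far),edge(s,x,far)
        if u and v: print(far,x,round(u,2),round(v-u,2),end=" | ")
    print()
G0=cv2.cvtColor(a["img"],cv2.COLOR_RGB2GRAY);G1=cv2.cvtColor(s["img"],cv2.COLOR_RGB2GRAY)
for x in(275,284,290,300,310,318): print(x,G0[310:336,x],"\n   ",G1[310:336,x])
E
```

```text
tool_pos: [516.9, 154.8, 427.6]
ft_force: [0.5, 0.6, -0.1]
expected shift near [0.15 2.3 ] far [0.07 2.38]
0 272 315.1 2.13 | 0 276 318.65 2.2 | 0 280 321.02 2.18 | 0 284 322.67 2.23 | 0 288 324.02 2.21 | 0 292 324.36 2.12 | 0 296 324.68 2.27 | 0 300 324.32 2.17 | 0 304 323.9 2.15 | 0 308 322.66 2.09 | 0 312 320.97 2.04 | 0 316 318.72 2.21 | 0 320 315.27 2.02 | 0 324 310.89 1.7 | 
1 276 280.05 2.33 | 1 280 277.53 2.07 | 1 284 275.6 2.56 | 1 288 274.37 2.29 | 1 292 273.46 2.17 | 1 296 273.19 2.19 | 1 300 273.22 2.16 | 1 304 273.42 2.2 | 1 308 274.4 2.06 | 1 312 275.69 2.22 | 1 316 277.74 3.25 | 1 320 281.84 2.06 | 
275 [ 75  73  73  75  73  77  72  50  41  33  34  31  45  94 112 109 108 107
 106 108 106 105 105 104 102 104] 
    [ 73  76  73  74  73  75  74  77  70  58  76  28  32  31  52 106 114 109
 108 108 107 106 106 106 103 105]
284 [ 76  73  74  73  71  73  75  73  74  75  89  46  49  35  27  29  57 120
 111 109 108 110 108 108 106 104] 
    [ 74  75  75  75  73  73  74  74  73  74  72  75  84  48  49  39  28  26
  56 119 111 110 108 110 107 106]
290 [ 71  75  73  74  73  74  72  73  72  74  74  74  69  48  51  32  31  29
  32  63  97  94 106 107 106 105] 
    [ 74  74  73  74  73  72  74  74  72  73  74  73  72  73  82  47  47  33
  31  31  32  66 114 109 105 106]
300 [ 73  74  74  72  74  74  73  73  71  72  71  72  75  43  45  35  28  33
  60  95 101  96  92 101 100  98] 
    [ 73  74  74  73  72  74  73  72  74  72  71  73  72  75  86  45  45  36
  30  28  49  95  94 102 100  99]
310 [72 72 72 73 74 74 72 72 74 74 54 45 45 32 28 44 88 85 84 85 85 85 85 86
 85 86] 
    [73 75 73 73 73 74 72 72 73 73 73 75 66 44 43 32 28 42 90 86 86 85 85 86
 84 86]
318 [74 73 74 74 75 66 48 41 35 27 42 78 80 84 82 81 81 81 80 81 80 80 79 80
 80 81] 
    [59 78 73 74 72 74 76 66 50 38 34 27 42 76 78 84 83 80 81 81 80 80 81 79
 80 81]
```

The drop is even all round: 2.1–2.3 px near and far, against 2.3 expected for 6 mm. The −x side is slightly less, so I'll press once more, 3 mm towards −x.

```bash
(python3 -m jog '-.025 0 .3 0 0 0 1; 0 0 .2 0 0 0 1; 0 0 .05 0 0 0 1; 0 0 0 0 0 0 1' && python3 -m jog '0 0 .01 0 0 0 1; 0 0 .01 0 0 0 1; 0 0 0 0 0 0 1' && python3 -m jog '0 0 .01 0 0 0 1; 0 0 0 0 0 0 1') | grep -E "tool_pos|ft_"
```

```text
tool_pos: [514.5, 154.5, 373.3]
ft_force: [-1.1, -0.3, 0.2]
tool_pos: [514.6, 154.5, 372.1]
ft_force: [-0.3, 0.3, 0.3]
tool_pos: [514.5, 154.5, 370.6]
ft_force: [-0.2, -1.0, 0.1]
```

```bash
(python3 -m jog '0 0 .01 0 0 0 1; 0 0 0 0 0 0 1' && python3 -m jog '0 0 .007 0 0 0 1; 0 0 0 0 0 0 1' && python3 -m jog '0 0 .007 0 0 0 1; 0 0 0 0 0 0 1'&& python3 -m jog '0 0 .007 0 0 0 1; 0 0 0 0 0 0 1') | grep -E "tool_pos|ft_"
```

```text
tool_pos: [514.5, 154.5, 369.7]
ft_force: [-0.1, -1.0, -0.7]
tool_pos: [514.5, 154.5, 369.6]
ft_force: [-3.3, -0.9, 5.8]
tool_pos: [514.5, 154.5, 369.6]
ft_force: [-3.8, -1.5, 9.7]
tool_pos: [514.5, 154.5, 369.5]
ft_force: [-5.8, -1.1, 12.8]
```

```bash
(python3 -m jog '0 0 .007 0 0 0 1; 0 0 .002 0 0 0 1; 0 0 0 0 0 0 1' && python3 -m jog '0 0 -.03 0 0 0 1; 0 0 -.3 0 0 0 1; 0 0 -.3 0 0 0 1; 0 0 0 0 0 0 1; 0 0 0 0 0 0 1') | grep -E "tool_pos|ft_"
python3 - <<'E'
from bench import *
from h import *
s=snapshot('side');np.savez("side8.npz",**s);t=snapshot("top");np.savez("top8.npz",**t);a=load("side5")
def edge(s,x,far):
    I=s["img"].astype(float);b=np.convolve(I[:,x-1:x+2,2].mean(1)-I[:,x-1:x+2,0].mean(1),[.25,.5,.25],"same");d=1 if far else -1
    for y in (range(264,285) if far else range(340,296,-1)):
        if b[y]>30: return y-d*(b[y]-30)/(b[y]-b[y-d])
for far in(0,1): print([round(edge(s,x,far)-edge(a,x,far),2) for x in range(276,321,4)])
st=sense();print(st["tool_pos"]+173*Rsense(st)[:,2],"green",blobs(s,45,85,box=(245,390,320,455)))
plan(st,[481.6,337.4,st["tool_pos"][2]],Rt(4,0))
E
```

```text
tool_pos: [514.4, 154.5, 369.5]
ft_force: [-10.0, -2.9, 18.2]
tool_pos: [514.5, 154.5, 428.8]
ft_force: [-0.8, 0.5, -0.2]
[np.float64(2.1), np.float64(2.03), np.float64(2.2), np.float64(2.19), np.float64(2.1), np.float64(2.3), np.float64(2.18), np.float64(2.01), np.float64(2.01), np.float64(2.05), np.float64(2.02), np.float64(2.01)]
[np.float64(2.2), np.float64(2.08), np.float64(2.56), np.float64(2.29), np.float64(2.17), np.float64(2.18), np.float64(2.17), np.float64(2.25), np.float64(2.07), np.float64(2.07), np.float64(3.48), np.float64(2.14)]
[513.68 154.46 255.13] green [(array([295.58, 437.47]), array([287, 427,  19,  22, 327], dtype=int32))]
turn [-0.    0.    0.09] mag rows 0.5151012106552229
shift after turn [-0.2  -1.85 -0.  ] before [-0.02 -1.86  0.  ] rows 2.974109578491776
```

The lid is seated and level. Now above the green key.

```bash
(python3 -m jog '-.005 -.465 0 0 0 0 1; -.005 -.465 0 0 0 0 1; -.005 -.465 0 0 0 0 1; -.005 -.465 0 0 0 0 1; 0 0 0 0 0 .09 1' && python3 -m jog '0 0 .4 0 0 0 1; 0 0 .4 0 0 0 1; 0 0 .4 0 0 0 1; 0 0 0 0 0 0 1; 0 0 0 0 0 0 1') | grep -E "tool_pos|ft_|rot"
python3 - <<'E'
from bench import *
from h import *
st=sense();g=st["tool_pos"]+173*Rsense(st)[:,2];s=load("side0");t=load("top0")
print("tip",g);plan(st,[481.6,337.4,257+6],Rt(4,0))
c=snapshot("side");d=cv2.absdiff(c["img"],s["img"]).max(2);x,y=proj(s,g);print(x,y)
H=c["img"][int(y)-25:int(y)+25,:].max(2)
for r in range(int(y)-8,int(y)+20,4):
    k=np.where(d[r,230:350]>25)[0]+230;print(r,k.min() if len(k) else 0,k.max() if len(k) else 0,len(k))
E
```

```text
tool_pos: [480.6, 340.4, 428.1]
tcp_rot: [-180.0, 0.2, 4.2]
ft_force: [-0.4, -0.8, -0.2]
tool_pos: [482.0, 337.8, 310.9]
tcp_rot: [-179.9, 0.1, 4.1]
ft_force: [-0.1, 0.0, -0.0]
tip [481.86 337.96 137.87]
turn [-0.  0.  0.] mag rows 0.011629197639635859
shift after turn [-0.01  0.    0.48] before [-0.    0.    0.48] rows 0.766034700645079
293.59971237638064 417.89537837103313
409 234 349 55
413 234 349 40
417 232 349 35
421 232 349 37
425 230 349 39
429 230 349 56
433 230 349 55
```

```bash
(python3 -m jog '0 0 .3 0 0 0 1; 0 0 .18 0 0 0 1; 0 0 0 0 0 0 1; 0 0 .03 0 0 0 1; 0 0 0 0 0 0 1' && python3 -m jog '0 0 .02 0 0 0 1; 0 0 .01 0 0 0 1; 0 0 0 0 0 0 1' && python3 -m jog '0 0 .01 0 0 0 1; 0 0 .01 0 0 0 1; 0 0 0 0 0 0 1') | grep -E "tool_pos|ft_"
```

```text
tool_pos: [482.0, 337.9, 259.8]
ft_force: [-0.2, -0.3, -0.2]
tool_pos: [482.0, 337.9, 256.3]
ft_force: [1.6, 0.6, 2.8]
tool_pos: [481.7, 337.7, 253.8]
ft_force: [0.9, 0.1, 2.1]
```

Contact came at the expected height with about 3 N of friction. Continuing to the stop.

```bash
(python3 -m jog '0 0 .01 0 0 0 1; 0 0 .01 0 0 0 1; 0 0 0 0 0 0 1' && python3 -m jog '0 0 .01 0 0 0 1; 0 0 .01 0 0 0 1; 0 0 0 0 0 0 1' && python3 -m jog '0 0 .01 0 0 0 1; 0 0 0 0 0 0 1') | grep -E "tool_pos|ft_"
```

```text
tool_pos: [481.6, 337.7, 251.6]
ft_force: [0.4, 0.6, 1.8]
tool_pos: [481.6, 337.6, 249.6]
ft_force: [1.1, 0.1, 1.3]
tool_pos: [481.6, 337.7, 249.4]
ft_force: [-2.5, -2.1, 8.6]
```

```bash
(python3 -m jog '0 0 .01 0 0 0 1; 0 0 .005 0 0 0 1; 0 0 0 0 0 0 1; 0 0 0 0 0 0 1' && python3 -m jog '0 0 -.05 0 0 0 1; 0 0 -.5 0 0 0 1; 0 0 -.5 0 0 0 1; 0 0 -.5 0 0 0 1; -.4 0 -.2 0 0 0 1' && python3 -m jog '-.4 0 0 0 0 0 1; -.3 0 0 0 0 0 1; 0 0 0 0 0 0 1; 0 0 0 0 0 0 1') | grep -E "tool_pos|ft_|time"
python3 - <<'E'
from bench import *
from h import *
s=snapshot("side");t=snapshot("top");a=load("side0")
for n,h0,h1 in(("green",45,85),("red",0,8),("blue",105,130)):
    print(n,[blobs(i,h0,h1,box=(245,390,320,455),amin=100) for i in(a,s)])
    print("  top",[blobs(i,h0,h1,box=(150,235,192,285)) for i in(load("top0"),t)])
for z in (0.0,):
    print("exp dn",proj(s,[481.6,337.4,76])-proj(s,[481.6,337.4,84]))
def edge(s,x,far):
    I=s["img"].astype(float);b=np.convolve(I[:,x-1:x+2,2].mean(1)-I[:,x-1:x+2,0].mean(1),[.25,.5,.25],"same");d=1 if far else -1
    for y in (range(264,285) if far else range(340,296,-1)):
        if b[y]>30: return y-d*(b[y]-30)/(b[y]-b[y-d])
b=load("side8")
for far in(0,1): print([round((edge(s,x,far) or 0)-(edge(b,x,far) or 0),2) for x in range(276,321,8)])
D=cv2.absdiff(s["img"],a["img"]).max(2);m=cv2.morphologyEx((D>60).astype(np.uint8),cv2.MORPH_OPEN,np.ones((3,3)))
n,l,q,c=cv2.connectedComponentsWithStats(m);print([list(map(int,q[i])) for i in range(1,n) if q[i][4]>25])
E
```

```text
time: 26.65
tool_pos: [481.6, 337.7, 249.3]
ft_force: [-8.0, -5.8, 18.4]
time: 27.28
tool_pos: [443.3, 334.7, 425.8]
ft_force: [-0.6, 0.5, 0.3]
time: 27.78
tool_pos: [372.5, 329.7, 422.3]
ft_force: [0.6, -1.0, -0.4]
green [[(array([295.57, 437.5 ]), array([287, 427,  19,  22, 327], dtype=int32))], [(array([295.8 , 438.98]), array([287, 430,  18,  19, 291], dtype=int32))]]
  top [[(array([161.5 , 272.41]), array([157, 268,  10,  10,  98], dtype=int32))], [(array([162.5, 272.5]), array([158, 268,  10,  10,  96], dtype=int32))]]
red [[(array([264.11, 435.03]), array([255, 425,  19,  21, 315], dtype=int32))], [(array([263.86, 433.59]), array([254, 423,  21,  22, 363], dtype=int32))]]
  top [[(array([162.06, 254.36]), array([157, 249,  11,  11, 102], dtype=int32))], [(array([161.07, 253.85]), array([156, 249,  12,  11, 113], dtype=int32))]]
blue [[(array([300.33, 406.16]), array([292, 397,  18,  20, 303], dtype=int32))], [(array([300.31, 406.11]), array([292, 397,  18,  20, 300], dtype=int32))]]
  top [[(array([179.54, 271.15]), array([175, 266,  10,  11, 101], dtype=int32))], [(array([17
[... 216 characters left out ...]
float64(-0.06), np.float64(-0.05), np.float64(-0.04), np.float64(-0.06), np.float64(-1.55)]
[[333, 0, 14, 31, 182], [339, 0, 86, 32, 1597], [423, 0, 123, 45, 2045], [490, 0, 109, 81, 2199], [553, 23, 45, 20, 193], [347, 33, 8, 9, 64], [496, 83, 40, 45, 810], [367, 96, 50, 37, 977], [388, 118, 105, 180, 8674], [465, 124, 19, 44, 375], [488, 145, 23, 40, 550], [380, 163, 8, 8, 41], [624, 166, 16, 31, 313], [495, 179, 103, 146, 8068], [387, 186, 4, 8, 31], [392, 222, 8, 9, 38], [344, 226, 6, 5, 29], [447, 254, 28, 32, 624], [266, 276, 63, 51, 2084], [382, 284, 15, 10, 55], [365, 286, 17, 19, 201], [371, 295, 92, 110, 4455], [364, 310, 8, 18, 115], [263, 424, 10, 4, 30], [406, 440, 22, 22, 118]]
```

The green key bottomed at 8 mm and stays down, red is up, blue is unchanged, and the lid has not moved. The arm is clear.

```bash
python3 -c "
from bench import *
print(hand_in())"
```

```text
the job is handed in; nothing more can be done
None
```

The job is handed in: the blue lid is pressed down to the hard stop and level on the white tub. The green key is fully down with the red key popped up, and the arm touched nothing else I could detect; it took about 28 s of robot time, and I got no verdict back.

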